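# Square up a pile of test tiles in the stacking stand

### The job

Slide the green tile off the two rails of the stacking stand onto the pile of three tiles beside it, then push or tap the edges of the pile until all four tiles are fully home against both fences. They must end lying flat in a neat, square pile (white, blue, red, then green on top). Leave the jug, the calculator and the dishes where they are.

Things in the scene. Friction and masses are not known exactly. Their poses are not given: they have to be found in the camera images.
- stand: Metal stacking stand fixed to the worktop (place and heading vary): dark grey base plate 150 (x) x 275 (y) x 6 mm, a far fence along y, a left fence along x, two black loading rails on the right. Open towards -x and -y. Origin at the centre of its underside, z up
- corner (a point): inner corner of the two steel fences, at the base plate's top (x = 65, y = 128, z = 6 mm in the stand's frame; same axes). From it the far fence runs 141 mm towards -y and the left fence 139 mm towards -x; both stand 50 mm above the base plate. A tile pushed home has its centre at x = -50, y = -50 mm from this point
- slot (a point): middle of the slot between the two black rails, level with their tops (x = 0, y = -76, z = 36 mm in the stand's frame; same axes). The rails run along y, 118 mm long, 16 mm wide, 30 mm high, centred at x = -38 and +38 mm; the slot is 60 mm wide, open at both ends and down to the base plate (30 mm deep). The rails' tops are 3 mm higher than the pile of three tiles
- white_tile: Ceramic tile with white glaze, 100 x 100 x 9 mm, about 0.18 kg, loose: the lowest of the untidy pile, lying on the stand's base plate. Origin at the centre of its underside, x and y along its edges, z up
- blue_tile: Ceramic tile with blue glaze, 100 x 100 x 9 mm, about 0.18 kg, loose: second in the pile, on the white one. Origin at the centre of its underside, x and y along its edges, z up
- red_tile: Ceramic tile with red glaze, 100 x 100 x 9 mm, about 0.18 kg, loose: third in the pile, on the blue one. Origin at the centre of its underside, x and y along its edges, z up
- green_tile: Ceramic tile with green glaze, 100 x 100 x 9 mm, about 0.18 kg, loose: alone across the two rails at the start. Origin at the centre of its underside, x and y along its edges, z up
- steel_jug: steel measuring jug with a side handle, 85 x 119 x 98 mm, loose, standing beside the work: not to be disturbed. Origin at the centre of its underside
- calculator: grey pocket calculator, 120 x 75 x 16 mm, loose, standing beside the work: not to be disturbed. Origin at the centre of its underside
- alu_dish_0: small round aluminium dish, 65 mm across, 18 mm high, loose, standing beside the work: not to be disturbed. Origin at the centre of its underside
- alu_dish_1: round aluminium dish, 73 mm across, 18 mm high, loose, standing beside the work: not to be disturbed. Origin at the centre of its underside
There are look-alikes about, which are no part of the job. Leave any brown or yellow look-alike of the red_tile alone.

How it is judged:
By the outcome, as a careful person would: the job done as asked, in the order asked, and still so for the second after the job is handed in, with the robot touching nothing.
It also fails if it takes over 69 s, if anything falls off the work surface, if the arm or the gripper's body presses on something with over 40 N, if the wrist force passes 120 N, or if a joint passes its speed limit or range.

### The arm

A 6-joint arm with a two-finger parallel gripper is mounted at the origin on a cart in front of the work surface, level with it; the furniture and walls round the work are solid. World frame = base frame: x ahead of the robot, y to its left, z up, the work surface at z = 0. Lengths are in mm, angles in degrees, forces in N, time in s.
With the tool pointing down it reaches from about 350 to 850 mm from the base axis. Payload 8.1 kg.
Tool frame: the origin (TCP) lies midway between the tips of the shut fingers; the grasp point (between the pads) lies 19 mm behind it (hold_point_z is the distance from the TCP to the grasp point, in mm); z points along the fingers, y is the direction in which the jaws open and shut (so a half turn about z gives the same grasp; the last joint's range is limited). The gripper opens to 85 mm and grips with 20 to 120 N. Pads are 22 mm wide; open, the fingers measure 114 mm over their backs; the gripper's body (76 mm by 85 mm) begins 54 mm behind the grasp point. The pads swing forward as they close: fully open they stand 13 mm farther back than shut.
Start: joints at [-75.539, 7.471, 85.268, -0, 87.261, -4.893], TCP at [198.867, -566.089, 231.292] pointing down, gripper open.
Joint ranges: [-169.43, 169.43], [-51.17, 129.36], [1.28, 143.12], [-76.62, 256.62], [0, 156.53], [-152.29, 152.29]. Speed limits (degrees/s): [136.94, 136.94, 159.86, 180, 180, 180].

### API

Orientations are given as [roll, pitch, yaw] about the fixed x, y, z axes, in that order (R = Rz(yaw) Ry(pitch) Rx(roll)).
In Python, from bench import sense, snapshot, camera_params, hand_in, hold_point_z gives the robot as it stands.
- The arm moves only by the tool servo_tool, never from a script. Its argument "motion" is a list of rows, each a list of 7 numbers: the finger opening in mm, from 0 to 85.4, then the shift along the tool's x, y, z in mm, then the turn, a rotation vector about the tool's x, y, z in rad. A call has 1 to 10 rows; each row shifts and turns the pose as measured when the row begins, along the tool's axes as they then stand; what a row does not reach is not made up. A row lasts 1/10 s, in which the tool goes at most 50 mm and 8.59 degrees, less where a joint would pass 70% of its speed; a pose out of reach is approached as far as the arm can. A call with a gripper value outside its range is refused whole. The fingers move at their own pace and stop on an object; "force" is the grip in N (left out, the last holds). Time passes only in rows, so rows that do not move let the fingers close. It gives the time, the measured TCP pose, the force and the opening at its end, in the units of the state.
- sense(): the state, without advancing time (a new reading comes with each control period).
- snapshot(name): name is "scene" or "side" or "wrist"; returns the picture (480x640x3 uint8, blue, green, red); there is no depth.
- camera_params(name): a dict with "fx", "fy", "cx", "cy" (pixels), "R" (3x3) and "t" (3): a world point X has camera coordinates R X + t; the wrist camera has in their place "tool_from_camera" (4x4, takes a point from camera to tool coordinates, whose origin is the TCP and whose axes are the flange's). Camera axes: x right, y down, z forward; pixel columns grow to the right and rows downward; lengths in mm; the calibration is good to about 2 mm. The wrist camera is an equidistant fisheye: a pixel r from the principal point sees the ray r / f radians off the axis. A picture is of the moment at which its call begins: read the wrist's pose just before it. camera_params takes no time and is no camera call.
- hand_in(): hands the job in, once; it reports no verdict.
The state is a dict: "time": time; "joint_pos": joint angles; "qd": joint speeds; "joint_efforts": joint torques, N m; "tool_pos": TCP position; "tcp_rot": TCP orientation; "ft_force": force on the tool from outside, world axes, zero at the start; "wrist_torque": the same for the moment, N m; "finger_gap": finger opening in mm.
Only numpy, scipy, OpenCV 4.12 (cv2) and the standard library are available. Lean on these libraries where they do the work, as an engineer would, in place of code of your own. Each camera call takes 0.05 s, during which the arm holds its last target. There are 200 camera calls.

## Working session

There is one attempt and no reset: what is moved stays moved. The work goes in short steps, Python scripts to look and compute and a tool call to move; the robot and the scene stay as the last step left them, time stands still between calls to the robot, and variables do not carry over. Pictures are saved under pics/ and viewed, about 8 in all and at most 12, crops included, and the job is handed in when it is done.

Besides the shell and the picture viewer there is one more tool, called after ">>>" as name(argument=value, ...), one argument or row to a line, values as JSON. servo_tool: Moves the arm, as the interface text tells. Its arguments: {"type":"object","properties":{"motion":{"type":"array"},"force":{"type":"number"}},"required":["motion"]}

```bash
mkdir -p pics; ls; python3 - <<'E'
from bench import *
import cv2
print(sense()); print(hold_point_z)
for n in("scene","side","wrist"):
    cv2.imwrite(f"pics/{n}0.png",snapshot(n)); print(n,camera_params(n))
E
```

```text
pics
{'time': 0.0, 'joint_pos': array([-7.55365325e+01,  7.51683781e+00,  8.53308290e+01, -8.34274247e-04,
        8.72603994e+01, -4.89246575e+00]), 'qd': array([-0.10537781, -0.10197633, -0.07780315, -0.00931583, -0.00509268,
       -0.08581407]), 'joint_efforts': array([-4.68493708e-04, -5.69383979e+01, -5.00555992e+01, -1.67767994e-04,
        1.45286802e-02, -3.36060992e-06]), 'tool_pos': array([ 198.74367896, -565.53779874,  230.2115397 ]), 'tcp_rot': array([-1.79892256e+02, -8.38631086e-03,  1.93559660e+01]), 'ft_force': array([-0.25014408,  0.69527686, -0.29826224]), 'wrist_torque': array([-0.00866996,  0.0328913 ,  0.000331  ]), 'finger_gap': 85.74307382252549}
18.700000000000003
scene {'fx': 531.7480759746227, 'fy': 531.7480759746227, 'cx': 323.8098377203199, 'cy': 241.09609593487454, 'R': array([[-0.92696344, -0.3750383 ,  0.00922285],
       [-0.33803704,  0.8243426 , -0.45408175],
       [ 0.16269526, -0.42403485, -0.89091229]]), 't': array([ 498.86117051,  194.50890604, 1358.18565617])}
side {'fx': 446.6794067611455, 'fy': 446.6794067611455, 'cx': 321.08907747596595, 'cy': 232.76886385095972, 'R': array([[-0.98772898, -0.1555756 ,  0.01369995],
       [-0.07920671,  0.42340141, -0.90247302],
       [ 0.1346022 , -0.89248388, -0.43052847]]), 't': array([ 531.9308181 ,  102.87592955, 1064.05315904])}
wrist {'fx': 371.64829954431775, 'fy': 371.64829954431775, 'cx': 320.3669515744178, 'cy': 242.98646364027405, 'tool_from_camera': array([[-4.10997721e-04, -9.52242869e-01, -3.05341365e-01,
         7.92357259e+01],
       [ 9.99999842e-01, -5.08153450e-04,  2.38709364e-04,
         2.86096919e-01],
       [-3.82469558e-04, -3.05341219e-01,  9.52242928e-01,
        -1.42775522e+02],
       [ 0.00000000e+00,  0.00000000e+00,  0.00000000e+00,
         1.00000000e+00]])}
```

View pics/scene0.png

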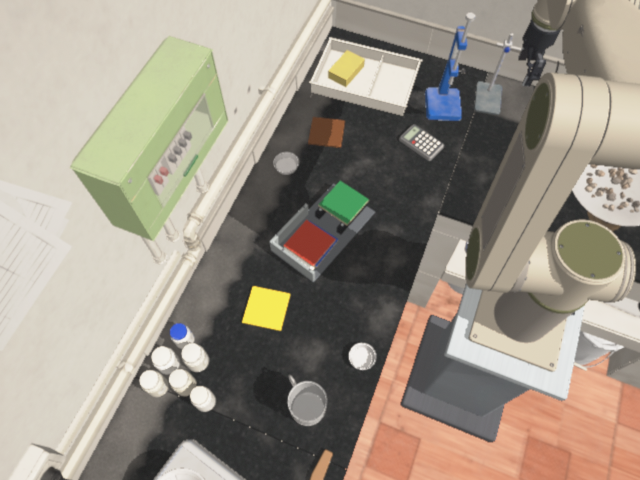

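View pics/side0.png

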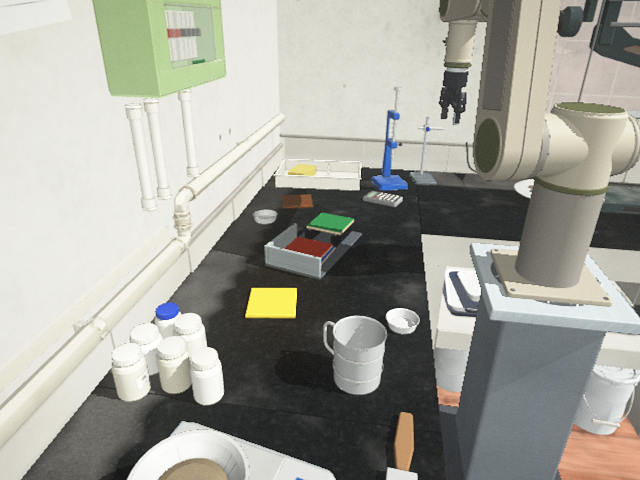

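```bash
cat > h.py <<'E'
import numpy as np, cv2
from bench import *
from scipy.spatial.transform import Rotation as Ro
def onplane(n,u,v,z):
    p=camera_params(n);d=p["R"].T@np.array([(u-p["cx"])/p["fx"],(v-p["cy"])/p["fy"],1]);c=-p["R"].T@p["t"]
    return c+d*(z-c[2])/d[2]
def proj(n,X):
    p=camera_params(n);q=np.asarray(X)@p["R"].T+p["t"];return np.c_[q[:,0]/q[:,2]*p["fx"]+p["cx"],q[:,1]/q[:,2]*p["fy"]+p["cy"]]
def toolT(s):
    T=np.eye(4);T[:3,:3]=Ro.from_euler("xyz",s["tcp_rot"],degrees=True).as_matrix();T[:3,3]=s["tool_pos"];return T
def wray(T,u,v):
    p=camera_params("wrist");a=np.array([u-p["cx"],v-p["cy"]]);r=np.hypot(*a);th=r/p["fx"]
    d=np.r_[a/max(r,1e-9)*np.sin(th),np.cos(th)];M=T@p["tool_from_camera"];return M[:3,3],M[:3,:3]@d
def wplane(T,u,v,z):
    c,d=wray(T,u,v);return c+d*(z-c[2])/d[2]
def wproj(T,X):
    p=camera_params("wrist");M=np.linalg.inv(T@p["tool_from_camera"]);q=np.asarray(X)@M[:3,:3].T+M[:3,3]
    rr=np.hypot(q[:,0],q[:,1]);th=np.arctan2(rr,q[:,2]);return np.c_[p["cx"]+q[:,0]/rr*th*p["fx"],p["cy"]+q[:,1]/rr*th*p["fx"]]
def crop(img,x,y,w,h,k,f):
    cv2.imwrite(f,cv2.resize(img[y:y+h,x:x+w],None,fx=k,fy=k,interpolation=cv2.INTER_CUBIC))
E
python3 - <<'E'
from h import *
a=cv2.imread("pics/scene0.png");b=cv2.imread("pics/side0.png")
crop(a,262,175,120,108,5,"pics/c1.png");crop(b,258,203,112,76,7,"pics/c2.png")
E
```

```text
(no output)
```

View pics/c1.png

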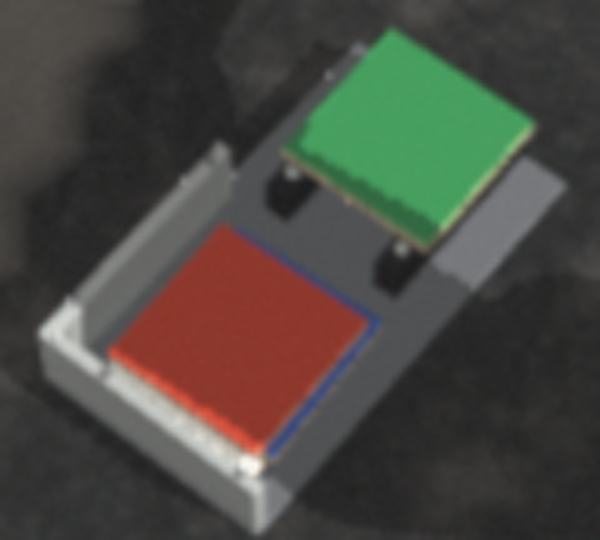

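View pics/c2.png

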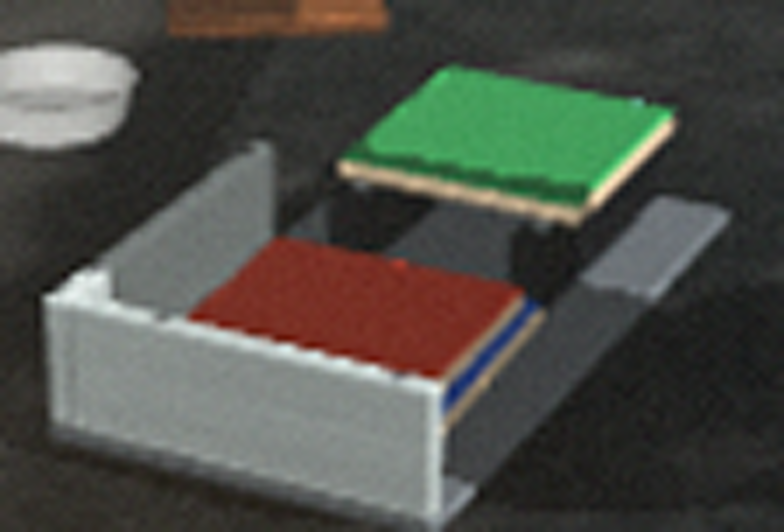

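```bash
python3 - <<'E'
from h import *
def s1(u,v):return 262+(u+.5)/5-.5,175+(v+.5)/5-.5
def s2(u,v):return 258+(u+.5)/7-.5,203+(v+.5)/7-.5
def P(n):
    p=camera_params(n);K=np.array([[p["fx"],0,p["cx"]],[0,p["fy"],p["cy"]],[0,0,1]]);return K@np.c_[p["R"],p["t"]]
D=dict(gT=((391,30),(447,66)),gR=((535,126),(676,110)),gB=((427,237),(584,203)),gL=((290,147),(342,160)),
 rT=((225,226),(277,238)),rR=((370,320),(525,290)),baseR=((567,185),(729,213)),fc=((40,335),(45,300)),fNear=((263,508),(440,385)),farEnd=((222,145),(265,145)))
Z=dict(g=45,r=33,b=6,f=56)
for k,(a,b) in D.items():
    x=cv2.triangulatePoints(P("scene"),P("side"),np.array(s1(*a)),np.array(s2(*b)))[:,0];x=x[:3]/x[3]
    print(k,x.round(1),onplane("scene",*s1(*a),Z[k[0]]).round(1),onplane("side",*s2(*b),Z[k[0]]).round(1))
E
```

```text
gT [ 566.3 -186.    43.1] [ 565.1 -184.8   45. ] [ 566.8 -182.    45. ]
gR [ 469.7 -157.2   43.8] [ 469.2 -156.4   45. ] [ 470.2 -154.5   45. ]
gB [498.7 -70.9  40.8] [499.2 -68.7  45. ] [496.2 -61.6  45. ]
gL [592.  -96.5  38.4] [588.6 -92.8  45. ] [592.  -82.8  45. ]
rT [607.1 -41.4  29.9] [605.  -39.8  33. ] [607.7 -35.6  33. ]
rR [512.  -18.4  28.7] [511.1 -16.3  33. ] [511.2 -10.   33. ]
baseR [ 445.6 -152.8    2.3] [ 444.5 -150.6    6. ] [ 446.3 -145.2    6. ]
fc [665.5  67.5  53.3] [663.5  68.6  56. ] [665.8  72.2  56. ]
fNear [519.6 117.1  61.1] [518.4 115.1  56. ] [523.9 107.5  56. ]
farEnd [621.2 -76.   52. ] [620.6 -73.8  56. ] [618.7 -67.2  56. ]
```

```bash
python3 - <<'E'
from h import *
for n,p in dict(bluebase=(443,105),grey=(488,98),calc=(421,142),brown=(326,132)).items(): print(n,onplane("scene",*p,0).round())
def P(n):
    p=camera_params(n);K=np.array([[p["fx"],0,p["cx"]],[0,p["fy"],p["cy"]],[0,0,1]]);return K@np.c_[p["R"],p["t"]]
for a,b in (((471,15),(396,88)),((511,38),(425,117))):
    x=cv2.triangulatePoints(P("scene"),P("side"),np.array(a,float),np.array(b,float))[:,0];print((x[:3]/x[3]).round())
E
```

```text
bluebase [ 377. -601.    0.]
grey [ 252. -684.    0.]
calc [ 398. -436.    0.]
brown [ 677. -362.    0.]
[ 378. -605.  338.]
[ 261. -698.  228.]
```

>>> servo_tool(
  motion=[
    [20,38,-30,0,0,0,0],
    [20,39.5,-28,0,0,0,0],
    [20,39.5,-28,0,0,0,0],
    [20,39.5,-27.5,0,0,0,0],
    [20,39.5,-27.5,0,0,0,0],
    [20,39.5,-27.5,0,0,0,0],
    [20,39.5,-27.5,0,0,0,0],
    [20,39.5,-27.5,0,0,0,0],
    [20,39.5,-27.5,0,0,0,0],
    [20,39.5,-27.5,0,0,0,0],
  ],
  force=60,
)

```text
time: 1.15
tool_pos: [482.7, -162.0, 226.8]
tcp_rot: [-179.7, 0.1, 18.7]
ft_force: [1.2, -1.5, 0.5]
finger_gap: 20.0
```

>>> servo_tool(
  motion=[
    [20,39,-25,0,0,0,0],
    [20,39,-25,0,0,0,0],
    [20,0,0,0,0,0,-0.135],
    [20,0,0,0,0,0,-0.135],
    [20,0,0,0,0,0,-0.135],
    [20,0,0,0,0,0,-0.135],
    [20,0,0,0,0,0,-0.135],
    [20,0,0,0,0,0,-0.135],
    [20,0,0,0,0,0,-0.135],
  ],
)

```text
time: 2.05
tool_pos: [543.9, -76.7, 223.3]
tcp_rot: [-179.4, -0.3, 75.3]
ft_force: [0.6, 0.4, -0.4]
finger_gap: 20.0
```

```bash
python3 - <<'E'
from h import *
s=sense();np.save("T1.npy",toolT(s));i=snapshot("wrist");cv2.imwrite("pics/w1.png",i)
print(s["tool_pos"],s["tcp_rot"],np.abs(s["qd"]).max())
crop(i,0,0,640,480,1.25,"pics/w1v.png")
E
```

```text
[543.91321323 -76.73412012 223.28354231] [-179.44285379   -0.32353115   75.3499208 ] 80.06583617599343
```

View pics/w1v.png

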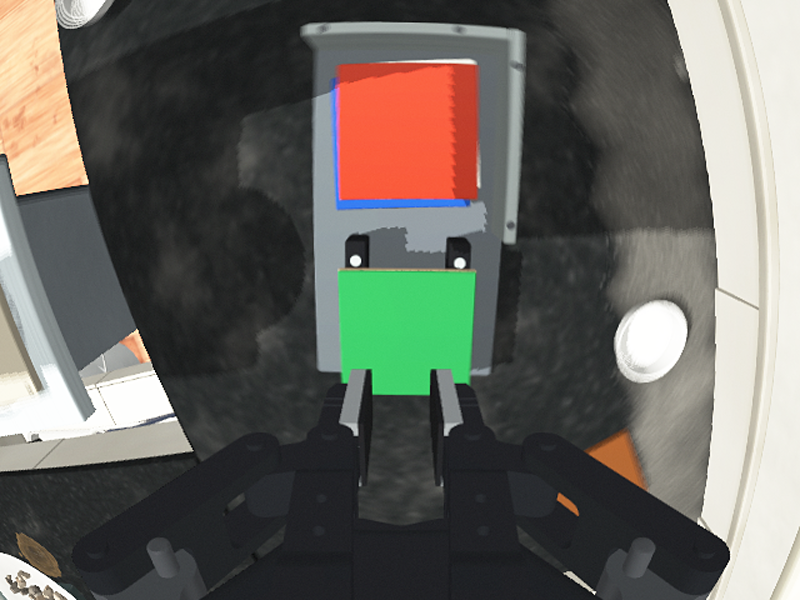

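```bash
python3 - <<'E'
from h import *
T=np.load("T1.npy");k=1.25
ex=None
for n,(u,v,z) in dict(bNL=(317,372,6),bNR=(492,376,6),rlL=(346,236,6),rlR=(370,236,6),rrL=(447,237,6),rrR=(470,237,6),fOut=(525,30,56),fIn=(508,37,56),fLend=(303,25,56),fFend=(515,243,56),
 gTL=(339,270,45),gTR=(476,270,45),gBL=(341,383,45),gBR=(470,394,45),rTL=(338,66,33),rTR=(477,65,33),rBL=(338,199,33),rBR=(478,199,33),blBL=(336,208,24)).items():
    p=wplane(T,u/k,v/k,z);print(n,p.round(1))
p0=wplane(T,317/k,372/k,6);
E
```

```text
bNL [ 447.6 -153.1    6. ]
bNR [ 594.4 -194.9    6. ]
rlL [506.4 -46.2   6. ]
rlR [524.7 -51.1   6. ]
rrL [583.1 -67.    6. ]
rrR [600.8 -71.4   6. ]
fOut [667.9  69.4  56. ]
fIn [654.8  66.3  56. ]
fLend [524.6 109.4  56. ]
fFend [625.7 -73.2  56. ]
gTL [501.1 -63.7  45. ]
gTR [596.  -88.3  45. ]
gBL [ 475.9 -150.3   45. ]
gBR [ 571.5 -185.1   45. ]
rTL [538.1  78.7  33. ]
rTR [633.4  54.8  33. ]
rBL [512.7 -15.2  33. ]
rBR [610.2 -40.4  33. ]
blBL [508.  -21.6  24. ]
```

>>> servo_tool(
  motion=[
    [8,0,0,0,0,0,0],
    [8,-45,0,0,0,0,0],
    [8,-45,0,0,0,0,0],
    [8,-40,0,0,0,0,0],
    [8,0,0,0,0,0,0],
  ],
)

```text
time: 2.6
tool_pos: [510.5, -204.6, 221.4]
tcp_rot: [-179.4, -0.3, 75.1]
ft_force: [0.5, -0.1, -0.6]
finger_gap: 7.7
```

>>> servo_tool(
  motion=[
    [8,0,0,0,-0.01,-0.005,0.019],
    [8,0,0,40,0,0,0],
    [8,0,0,40,0,0,0],
    [8,0,0,40,0,0,0],
    [8,0,0,40,0,0,0],
    [8,0,0,35,0,0,0],
    [8,0,0,5,0,0,0],
    [8,0,0,0,0,0,0],
  ],
)

```text
time: 3.4
tool_pos: [515.2, -199.5, 18.7]
tcp_rot: [179.5, -0.0, 72.8]
ft_force: [0.4, -0.2, 0.8]
finger_gap: 7.9
```

>>> servo_tool(
  motion=[
    [8,0,-2.5,5,0.005,0,-0.015],
    [8,0,0,3,0,0,0],
    [8,0,0,0,0,0,0],
  ],
)

```text
time: 3.7
tool_pos: [516.2, -199.2, 15.3]
tcp_rot: [179.4, 0.1, 73.7]
ft_force: [-0.4, -0.5, -0.9]
finger_gap: 8.2
```

```bash
python3 - <<'E'
from h import *
s=sense();np.save("T2.npy",toolT(s));i=snapshot("wrist");cv2.imwrite("pics/w2.png",i)
print(s["tool_pos"],s["tcp_rot"],s["ft_force"])
crop(i,140,0,360,360,1.65,"pics/w2v.png")
E
```

```text
[ 516.2456692  -199.16863141   15.34010873] [1.79378815e+02 5.97468170e-02 7.37003052e+01] [-0.36802619 -0.47741401 -0.8661658 ]
```

View pics/w2v.png

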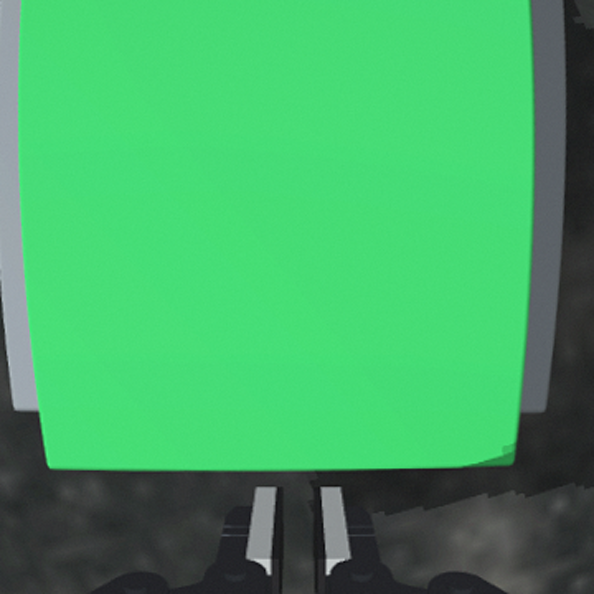

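>>> servo_tool(
  motion=[
    [8,5,-4,3,0.008,0,0],
    [8,10,-2,2,0.005,0,0],
    [8,12,-1,1,0,0,0],
    [8,12,0,0,0,0,0],
    [8,12,0,0,0,0,0],
    [8,12,0,0,0,0,0],
    [8,12,0,0,0,0,0],
    [8,12,0,0,0,0,0],
    [8,12,0,0,0,0,0],
    [8,0,0,0,0,0,0],
  ],
)

```text
time: 4.75
tool_pos: [541.5, -93.4, 11.5]
tcp_rot: [179.9, 0.1, 73.7]
ft_force: [0.4, 0.2, 0.4]
finger_gap: 8.1
```

>>> servo_tool(
  motion=[
    [8,9,0,0,0,0,0],
    [8,9,0,0,0,0,0],
    [8,9,0,0,0,0,0],
    [8,8,0,0,0,0,0],
    [8,0,0,0,0,0,0],
  ],
)

```text
time: 5.25
tool_pos: [552.0, -57.2, 11.2]
tcp_rot: [179.9, 0.1, 73.7]
ft_force: [-0.1, -0.4, 0.6]
finger_gap: 7.6
```

```bash
python3 - <<'E'
from h import *
s=sense();np.save("T3.npy",toolT(s));i=snapshot("wrist");cv2.imwrite("pics/w3.png",i)
print(s["tool_pos"],s["tcp_rot"],s["ft_force"])
crop(i,120,0,400,330,1.8,"pics/w3v.png")
E
```

```text
[551.95088288 -57.22648384  11.22035392] [1.79932465e+02 9.42863000e-02 7.36822079e+01] [-0.10798603 -0.36884966  0.64965711]
```

View pics/w3v.png

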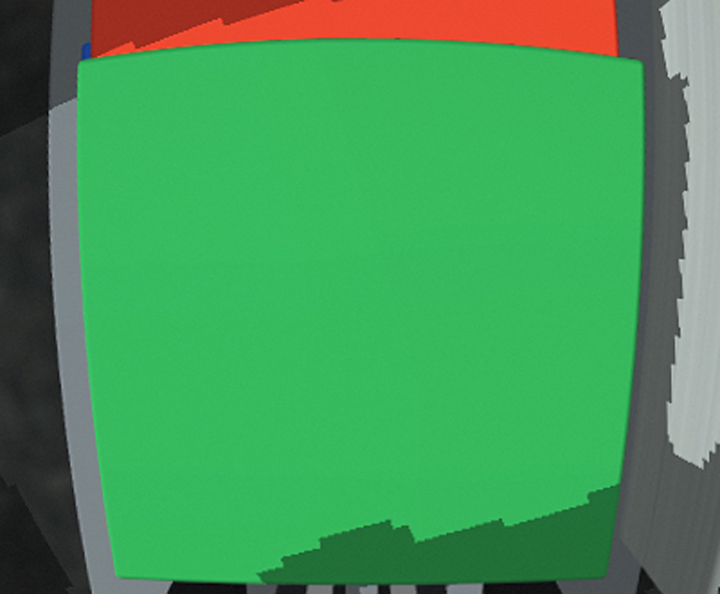

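>>> servo_tool(
  motion=[
    [8,7,0,0,0,0,0],
    [8,7,0,0,0,0,0],
    [8,6,0,0,0,0,0],
    [8,4,0,0,0,0,0],
    [8,0,0,0,0,0,0],
  ],
)

```text
time: 5.8
tool_pos: [559.0, -33.6, 11.2]
tcp_rot: [179.9, 0.2, 73.6]
ft_force: [0.2, -0.9, -0.2]
finger_gap: 7.8
```

>>> servo_tool(
  motion=[
    [8,4,0,0,0,0,0],
    [8,4,0,0,0,0,0],
    [8,3,0,0,0,0,0],
    [8,0,0,0,0,0,0],
  ],
)

```text
time: 6.2
tool_pos: [560.7, -25.0, 10.9]
tcp_rot: [-179.9, 0.4, 73.6]
ft_force: [-0.8, -1.8, 1.5]
finger_gap: 7.8
```

>>> servo_tool(
  motion=[
    [8,2,0,0,0,0,0],
    [8,2,0,0,0,0,0],
    [8,2,0,0,0,0,0],
  ],
)

```text
time: 6.5
tool_pos: [560.8, -24.7, 11.0]
tcp_rot: [-179.9, 1.0, 73.6]
ft_force: [-5.4, -12.5, 4.1]
finger_gap: 7.9
```

>>> servo_tool(
  motion=[
    [8,2,0,0,0,0,0],
    [8,2,0,0,0,0,0],
    [8,2,0,0,0,0,0],
  ],
)

```text
time: 6.8
tool_pos: [560.7, -24.9, 11.1]
tcp_rot: [-179.8, 1.5, 73.5]
ft_force: [-5.1, -12.1, 2.6]
finger_gap: 7.9
```

>>> servo_tool(
  motion=[
    [8,-8,0,0,0,-0.02,0],
    [8,-4,0,0,0,0,0],
    [8,0,0,-40,0,0,0],
    [8,0,0,-45,0,0,0],
    [8,0,-40,-10,0,0,0.13],
    [8,5,-42,0,0,0,0.14],
    [8,30,-30,0,0,0,0.14],
    [8,36,-3,0,0,0,0.14],
    [8,0,0,0,0,0,0.14],
    [8,0,0,0,0,0,0.14],
  ],
)

```text
time: 7.8
tool_pos: [494.3, 76.0, 107.0]
tcp_rot: [178.4, 1.6, 24.5]
ft_force: [0.3, -0.8, 0.5]
finger_gap: 7.5
```

>>> servo_tool(
  motion=[
    [8,0,0,0,0,0,0.14],
    [8,0,0,0,0,0,0.14],
    [8,0,0,0,0,0,0.14],
    [8,0,0,0,0,0,0.14],
    [8,0,0,0,0,0,0],
    [8,0,0,0,0,0,0],
  ],
)

```text
time: 8.4
tool_pos: [494.5, 79.7, 107.1]
tcp_rot: [178.1, 0.4, -8.6]
ft_force: [-0.2, -0.4, 0.1]
finger_gap: 8.0
```

>>> servo_tool(
  motion=[
    [8,3,22,0,0.03,0.007,0.13],
    [8,0,0,0,0,0,0],
    [8,0,0,40,0,0,0],
    [8,0,0,30,0,0,0],
    [8,0,0,0,0,0,0],
  ],
)

```text
time: 8.9
tool_pos: [496.8, 58.1, 38.4]
tcp_rot: [-179.9, -0.4, -15.1]
ft_force: [-0.1, -0.8, -0.7]
finger_gap: 8.2
```

>>> servo_tool(
  motion=[
    [8,0,0,20,0,0,0.015],
    [8,0,0,7,0,0,0],
    [8,0,0,0,0,0,0],
  ],
)

```text
time: 9.2
tool_pos: [498.3, 59.0, 13.5]
tcp_rot: [-179.9, -0.5, -15.5]
ft_force: [0.2, 0.4, 0.8]
finger_gap: 8.0
```

>>> servo_tool(
  motion=[
    [8,6,0,3,0,0,0.01],
    [8,6,0,2,0,0,0],
    [8,6,0,0,0,0,0],
    [8,5,0,0,0,0,0],
    [8,5,0,0,0,0,0],
    [8,0,0,0,0,0,0],
  ],
)

```text
time: 9.8
tool_pos: [530.9, 51.0, 13.1]
tcp_rot: [-179.8, -0.8, -15.9]
ft_force: [0.3, -0.6, -0.4]
finger_gap: 7.8
```

>>> servo_tool(
  motion=[
    [8,4,0,0,0,0,0],
    [8,3,0,0,0,0,0],
    [8,3,0,0,0,0,0],
    [8,0,0,0,0,0,0],
  ],
)

```text
time: 10.2
tool_pos: [536.5, 49.2, 12.6]
tcp_rot: [-179.9, -0.1, -15.9]
ft_force: [-0.3, -1.1, 2.2]
finger_gap: 8.2
```

>>> servo_tool(
  motion=[
    [8,2,0,1,0,0,0],
    [8,2,0,1,0,0,0],
    [8,2,0,0,0,0,0],
    [8,2,0,0,0,0,0],
  ],
)

```text
time: 10.6
tool_pos: [536.3, 49.0, 8.4]
tcp_rot: [180.0, 0.9, -15.9]
ft_force: [-9.8, 3.9, 5.0]
finger_gap: 8.2
```

>>> servo_tool(
  motion=[
    [8,3,0,0,0,0,0],
    [8,3,0,0,0,0,0],
    [8,3,0,0,0,0,0],
  ],
)

```text
time: 10.9
tool_pos: [535.8, 48.9, 6.4]
tcp_rot: [179.8, 2.1, -15.8]
ft_force: [-24.6, 5.5, 29.5]
finger_gap: 8.0
```

```bash
python3 - <<'E'
from h import *
s=sense();np.save("T4.npy",toolT(s));i=snapshot("wrist");cv2.imwrite("pics/w4.png",i)
j=snapshot("side");cv2.imwrite("pics/side4.png",j)
print(s["tool_pos"],s["tcp_rot"],s["ft_force"])
a=cv2.resize(i[0:340,100:540],None,fx=1.7,fy=1.7);cv2.imwrite("pics/w4v.png",a)
E
```

```text
[535.81220562  48.86492938   6.38355895] [179.84664999   2.07426422 -15.83794576] [-24.58390779   5.47025139  29.54731342]
```

View pics/w4v.png

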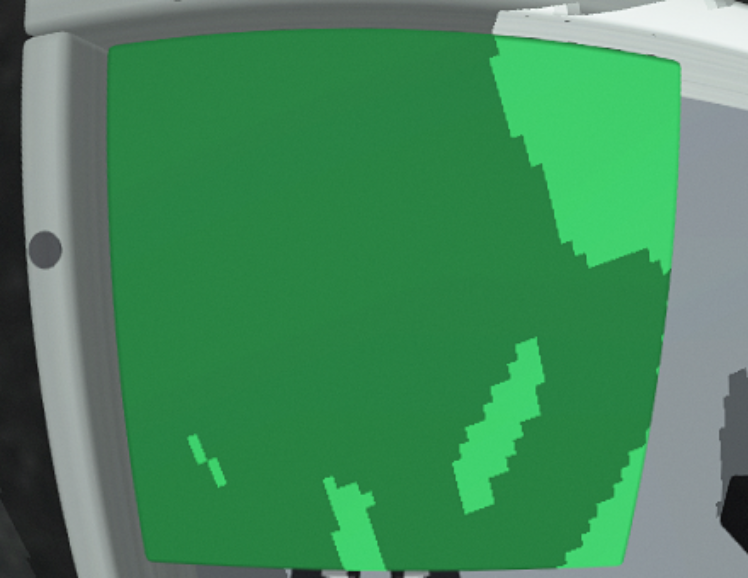

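>>> servo_tool(
  motion=[
    [8,-6,0,-3,0,0.03,0],
    [8,0,0,-1,0,0,0],
    [8,0,0,0,0,0,0],
  ],
)

```text
time: 11.3
tool_pos: [530.7, 50.5, 11.2]
tcp_rot: [179.9, 0.3, -15.8]
ft_force: [0.0, -0.6, -0.1]
finger_gap: 8.0
```

>>> servo_tool(
  motion=[
    [8,0,0,0,0,0.03,0],
    [8,3,0,0,0,0.005,0],
    [8,3,0,0,0,0,0],
    [8,2,0,0,0,0.01,0],
    [8,2,0,0,0,0.01,0],
  ],
)

```text
time: 11.8
tool_pos: [536.8, 48.5, 9.7]
tcp_rot: [179.8, -2.1, -15.8]
ft_force: [-10.5, 2.9, 5.7]
finger_gap: 8.3
```

>>> servo_tool(
  motion=[
    [8,3,0,0,0,0.01,0],
    [8,3,0,0,0,0.01,0],
  ],
)

```text
time: 12.0
tool_pos: [536.9, 48.0, 7.3]
tcp_rot: [179.7, -2.4, -15.8]
ft_force: [-13.6, 4.1, 6.7]
finger_gap: 8.0
```

>>> servo_tool(
  motion=[
    [8,-8,0,0,0,-0.035,0],
    [8,-4,0,0,0,0,0],
    [8,0,0,-40,0,0,0],
    [8,0,0,-45,0,0,0],
    [8,35,40,-10,0,0,0],
    [8,35,36,0,0,0,0],
    [8,0,0,0,0,0,-0.145],
    [8,0,0,0,0,0,-0.145],
    [8,0,0,0,0,0,-0.145],
    [8,0,0,0,0,0,-0.145],
  ],
)

```text
time: 13.0
tool_pos: [577.2, -43.5, 107.0]
tcp_rot: [179.2, -0.5, 18.4]
ft_force: [-1.1, -0.1, -0.4]
finger_gap: 8.3
```

>>> servo_tool(
  motion=[
    [8,0,0,0,0,0,-0.145],
    [8,0,0,0,0,0,-0.145],
    [8,0,0,0,0,0,-0.145],
    [8,0,0,0,0,0,-0.145],
    [8,0,0,0,0,0,-0.145],
    [8,0,0,0,0,0,-0.145],
    [8,0,0,0,0,0,-0.05],
    [8,0,0,0,0,0,0],
    [8,0,0,0,0,0,0],
  ],
)

```text
time: 13.9
tool_pos: [582.8, -47.1, 108.6]
tcp_rot: [178.6, 0.4, 73.1]
ft_force: [-0.9, -0.3, 0.0]
finger_gap: 8.1
```

>>> servo_tool(
  motion=[
    [8,2,-10,0,0.024,0.007,-0.015],
    [8,0,0,0,0,0,0],
    [8,0,0,30,0,0,0],
    [8,0,0,20,0,0,0],
    [8,0,0,0,0,0,0],
  ],
)

```text
time: 14.4
tool_pos: [574.5, -42.1, 58.7]
tcp_rot: [179.9, -0.0, 73.8]
ft_force: [-1.2, -1.2, 0.4]
finger_gap: 7.8
```

>>> servo_tool(
  motion=[
    [8,0,0,25,0,0,0],
    [8,0,0,18,0,0,0],
    [8,0,0,2,0,0,0],
    [8,0,0,0,0,0,0],
  ],
)

```text
time: 14.8
tool_pos: [576.5, -42.4, 16.3]
tcp_rot: [179.7, -0.1, 73.7]
ft_force: [-0.1, -0.1, 0.1]
finger_gap: 8.0
```

>>> servo_tool(
  motion=[
    [8,4,0,0,0,0,0],
    [8,4,0,0,0,0,0],
    [8,3,0,0,0,0,0],
    [8,2,0,0,0,0.005,0],
    [8,2,0,0,0,0.005,0],
  ],
)

```text
time: 15.3
tool_pos: [582.5, -30.7, 20.6]
tcp_rot: [179.4, -0.3, 73.7]
ft_force: [-3.4, -14.8, -2.6]
finger_gap: 7.9
```

>>> servo_tool(
  motion=[
    [8,-6,-3,0,0,0,0],
    [8,-1,-3,6,0,0.02,0],
    [8,0,0,5,0,0.01,0],
    [8,0,0,0,0,0,0],
  ],
)

```text
time: 15.7
tool_pos: [575.2, -35.5, 9.7]
tcp_rot: [179.3, -2.2, 73.7]
ft_force: [-0.4, 0.4, 0.5]
finger_gap: 8.1
```

>>> servo_tool(
  motion=[
    [8,3,0,1,0,0,0],
    [8,3,0,1,0,0,0],
    [8,2,0,1,0,0.005,0],
    [8,2,0,1,0,0.01,0],
    [8,2,0,1,0,0.01,0],
  ],
)

```text
time: 16.2
tool_pos: [578.0, -29.0, 6.6]
tcp_rot: [179.3, -3.1, 73.8]
ft_force: [-12.0, -11.5, 16.1]
finger_gap: 8.3
```

>>> servo_tool(
  motion=[
    [8,-6,0,-2,0,-0.03,0],
    [8,-3,0,0,0,-0.02,0],
    [8,0,0,-40,0,0,0],
    [8,0,0,-40,0,0,0],
    [8,0,0,-40,0,0,0],
    [8,-20,-15,-20,0,0,0],
    [8,-20,0,0,0,0,0],
    [8,0,0,0,0,0,0],
    [8,0,0,0,0,0,0],
  ],
)

```text
time: 17.1
tool_pos: [548.7, -68.8, 153.2]
tcp_rot: [179.4, -0.1, 74.0]
ft_force: [0.1, -0.3, 0.3]
finger_gap: 8.2
```

```bash
python3 - <<'E'
from h import *
s=sense();np.save("T5.npy",toolT(s));i=snapshot("wrist");cv2.imwrite("pics/w5.png",i)
print(s["tool_pos"],s["tcp_rot"],s["ft_force"])
cv2.imwrite("pics/side5.png",snapshot("side"));cv2.imwrite("pics/scene5.png",snapshot("scene"))
crop(i,200,0,240,180,3.3,"pics/w5v.png")
E
```

```text
[548.66283235 -68.758818   153.19288624] [ 1.79356856e+02 -1.05881070e-01  7.40444840e+01] [ 0.12254255 -0.27596104  0.3238137 ]
```

View pics/w5v.png

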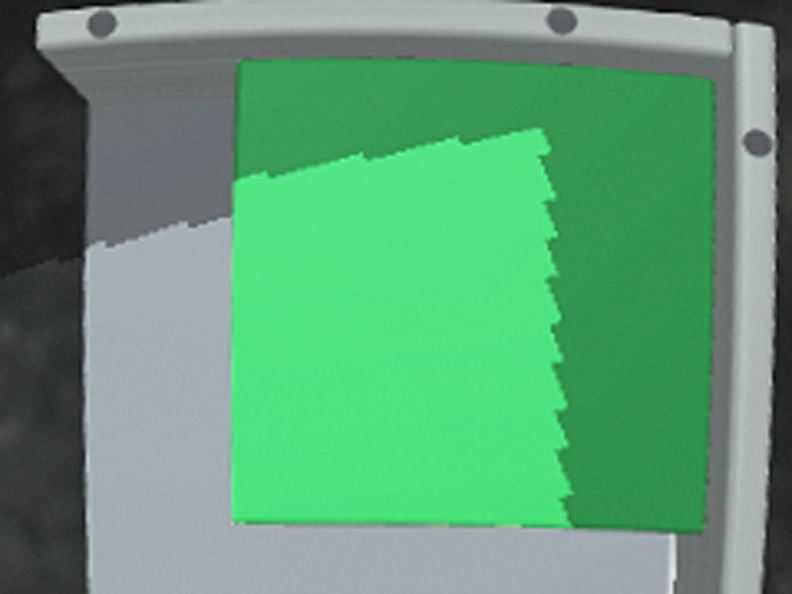

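```bash
python3 - <<'E'
from h import *
T=np.load("T5.npy")
a=np.radians(-16);X=np.array([np.cos(a),np.sin(a)]);Y=np.array([-X[1],X[0]])
def st(u,v,z):
    p=wplane(T,200+(u+.5)/3.3-.5,(v+.5)/3.3-.5,z)[:2]-[557.5,-42];return (p@X).round(1),(p@Y).round(1)
for n,q in dict(gTL=(238,60,42),gTR=(714,79,42),gBL=(233,522,42),gBR=(705,531,42),fF1=(735,80,56),fF2=(722,590,56),fF3=(728,400,56),fL1=(50,48,56),fL2=(400,37,56),fL3=(725,52,56),baseL=(86,240,6),baseL2=(90,590,6)).items(): print(n,st(*q))
# edges: stand model overlay
i=cv2.imread("pics/side5.png");crop(i,258,203,112,76,7,"pics/s5v.png")
E
```

```text
gTL (np.float64(-31.7), np.float64(128.7))
gTR (np.float64(66.9), np.float64(127.3))
gBL (np.float64(-33.1), np.float64(30.2))
gBR (np.float64(65.9), np.float64(29.1))
fF1 (np.float64(67.5), np.float64(123.3))
fF2 (np.float64(66.3), np.float64(18.4))
fF3 (np.float64(66.1), np.float64(56.9))
fL1 (np.float64(-67.8), np.float64(130.1))
fL2 (np.float64(1.3), np.float64(128.6))
fL3 (np.float64(65.6), np.float64(129.3))
baseL (np.float64(-72.0), np.float64(96.8))
baseL2 (np.float64(-73.0), np.float64(11.9))
```

View pics/s5v.png

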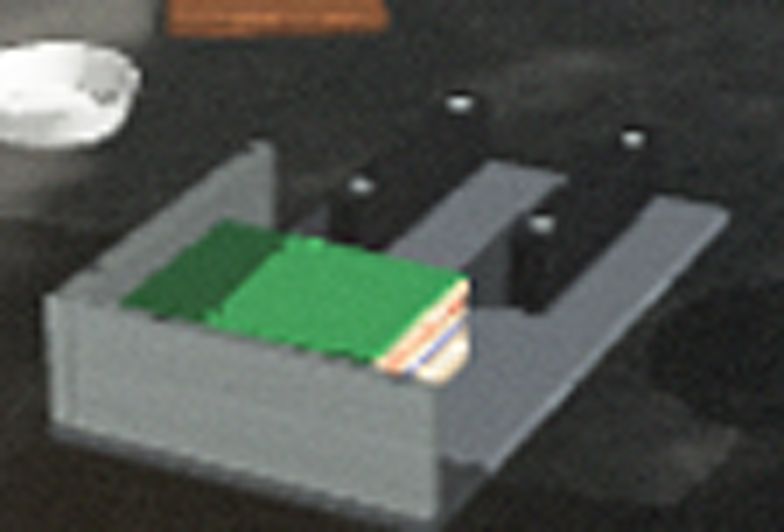

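>>> servo_tool(
  motion=[
    [55,30,15,0,0.008,0,0],
    [55,0,0,0,0,0,0],
    [55,0,0,40,0,0,0],
    [55,0,0,35,0,0,0],
    [55,0,0,0,0,0,0],
  ],
)

```text
time: 17.75
tool_pos: [571.2, -39.8, 72.8]
tcp_rot: [-179.9, -0.1, 74.3]
ft_force: [-0.9, -0.0, -1.4]
finger_gap: 54.7
```

>>> servo_tool(
  motion=[
    [55,-1,0,30,0,0,0.005],
    [55,0,0,20,0,0,0],
    [55,0,0,8,0,0,0],
    [55,0,0,0,0,0,0],
  ],
)

```text
time: 18.15
tool_pos: [571.8, -40.0, 16.3]
tcp_rot: [-179.9, -0.1, 74.1]
ft_force: [-0.0, -0.1, 0.8]
finger_gap: 55.1
```

>>> servo_tool(
  motion=[
    [55,4,0,0,0,0,0],
    [55,4,0,0,0,0,0],
    [55,2,0,0,0,0,0],
    [55,2,0,0,0,0,0],
    [55,3,0,0,0,0,0],
    [55,3,0,0,0,0,0],
  ],
)

```text
time: 18.75
tool_pos: [577.6, -29.7, 21.4]
tcp_rot: [179.9, 0.6, 74.0]
ft_force: [-4.4, -16.4, -2.5]
finger_gap: 55.1
```

>>> servo_tool(
  motion=[
    [55,-8,0,0,0,0,0],
    [55,-3,0,0,0,0,0],
    [55,0,0,-40,0,0,0],
    [55,0,0,-45,0,0,0],
    [55,15,-40,-5,0,0,0],
    [55,25,-35,0,0,0,0],
    [55,32,-10,0,0,0,0],
    [55,0,0,0,0,0,0.145],
    [55,0,0,0,0,0,0.145],
    [55,0,0,0,0,0,0.145],
  ],
)

```text
time: 19.75
tool_pos: [514.2, 58.0, 120.9]
tcp_rot: [179.3, -0.1, 48.3]
ft_force: [0.6, 0.3, -0.6]
finger_gap: 54.9
```

>>> servo_tool(
  motion=[
    [55,0,0,0,0,0,0.145],
    [55,0,0,0,0,0,0.145],
    [55,0,0,0,0,0,0.145],
    [55,0,0,0,0,0,0.145],
    [55,0,0,0,0,0,0.145],
    [55,0,0,0,0,0,0.145],
    [55,0,0,0,0,0,0.145],
    [55,0,0,0,0,0,0.145],
    [55,0,0,0,0,0,0],
    [55,0,0,0,0,0,0],
  ],
)

```text
time: 20.75
tool_pos: [517.3, 62.2, 127.2]
tcp_rot: [-179.5, -1.2, -20.3]
ft_force: [-0.4, 0.4, 0.4]
finger_gap: 55.0
```

>>> servo_tool(
  motion=[
    [55,0,10,0,-0.009,-0.02,-0.075],
    [55,0,0,0,0,0,0],
    [55,0,0,40,0,0,0],
    [55,0,0,30,0,0,0],
    [55,0,0,0,0,0,0],
  ],
)

```text
time: 21.25
tool_pos: [516.9, 53.8, 58.5]
tcp_rot: [-179.9, -0.5, -15.4]
ft_force: [-1.6, 0.0, -0.2]
finger_gap: 54.9
```

>>> servo_tool(
  motion=[
    [55,0,0,25,0,-0.008,0.01],
    [55,0,0,15,0,0,0],
    [55,0,0,2,0,0,0],
    [55,0,0,0,0,0,0],
  ],
)

```text
time: 21.65
tool_pos: [519.6, 54.7, 19.3]
tcp_rot: [-179.8, -0.2, -15.9]
ft_force: [-0.4, -0.3, 0.7]
finger_gap: 54.9
```

>>> servo_tool(
  motion=[
    [55,6,0,0,0,0,0],
    [55,5,0,0,0,0,0],
    [55,4,0,0,0,0,0],
    [55,2,0,0,0,0,0],
    [55,2,0,0,0,0,0],
    [55,2,0,0,0,0,0],
    [55,3,0,0,0,0,0],
  ],
)

```text
time: 22.35
tool_pos: [536.7, 50.2, 21.3]
tcp_rot: [-179.9, 0.9, -15.9]
ft_force: [-16.6, 3.9, 8.6]
finger_gap: 55.0
```

>>> servo_tool(
  motion=[
    [55,-10,0,0,0,0,0],
    [55,-20,0,0,0,0,0],
    [55,0,0,-40,0,0,0],
    [55,0,0,-40,0,0,0],
    [55,0,0,-40,0,0,0],
    [55,0,0,0,0,0,0],
    [55,0,0,0,0,0,0],
  ],
)

```text
time: 23.05
tool_pos: [507.9, 57.8, 146.7]
tcp_rot: [-179.9, 0.8, -16.0]
ft_force: [-0.4, -0.3, -1.1]
finger_gap: 55.1
```

```bash
python3 - <<'E'
from h import *
s=sense();np.save("T6.npy",toolT(s));i=snapshot("wrist");cv2.imwrite("pics/w6.png",i)
print(s["tool_pos"],s["tcp_rot"],s["ft_force"])
cv2.imwrite("pics/scene6.png",snapshot("scene"))
cv2.imwrite("pics/side6.png",snapshot("side"))
crop(i,200,0,240,180,3.3,"pics/w6v.png")
a,b=cv2.imread("pics/scene0.png"),cv2.imread("pics/scene6.png")
d=cv2.absdiff(a,b).max(2)
for n,(x,y) in dict(calc=(421,142),jug=(307,403),d0=(286,162),d1=(362,356),yel=(267,308),brown=(326,132)).items(): print(n,(d[y-20:y+20,x-20:x+20]>60).sum())
E
```

```text
[507.93380377  57.82139045 146.74015811] [-179.85732525    0.83432861  -15.9510017 ] [-0.36605072 -0.32930167 -1.05832954]
calc 796
jug 0
d0 232
d1 0
yel 0
brown 1305
```

View pics/w6v.png

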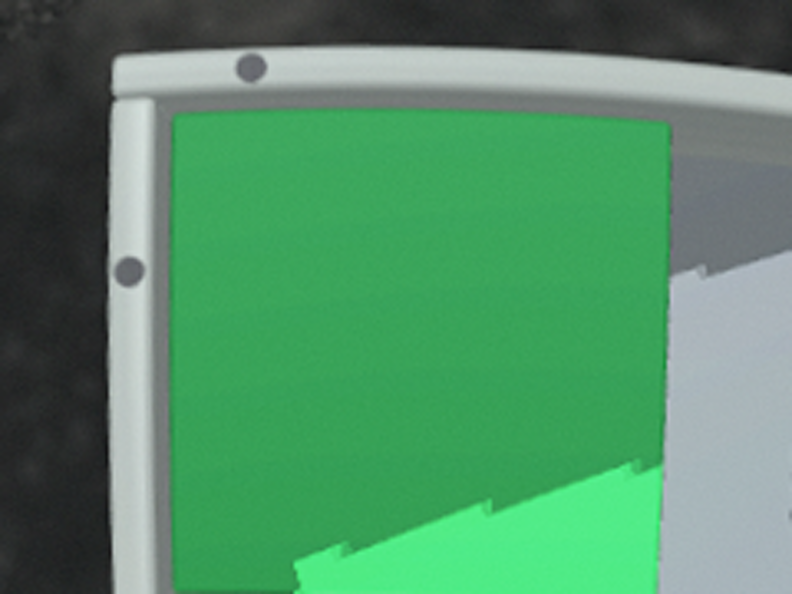

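```bash
python3 - <<'E'
from h import *
r=lambda im,x,y,w,h,k:cv2.resize(im[y:y+h,x:x+w],None,fx=k,fy=k,interpolation=cv2.INTER_CUBIC)
a,b,c=[cv2.imread(f"pics/{n}.png") for n in("scene0","scene6","side6")]
top=np.hstack([r(a,265,90,190,95,2),r(b,265,90,190,95,2)])
bot=np.hstack([r(b,262,175,120,100,3.8),r(c,265,215,80,95,4)[:380,:304]])
cv2.imwrite("pics/f.png",np.vstack([top,bot]))
E
```

```text
(no output)
```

View pics/f.png

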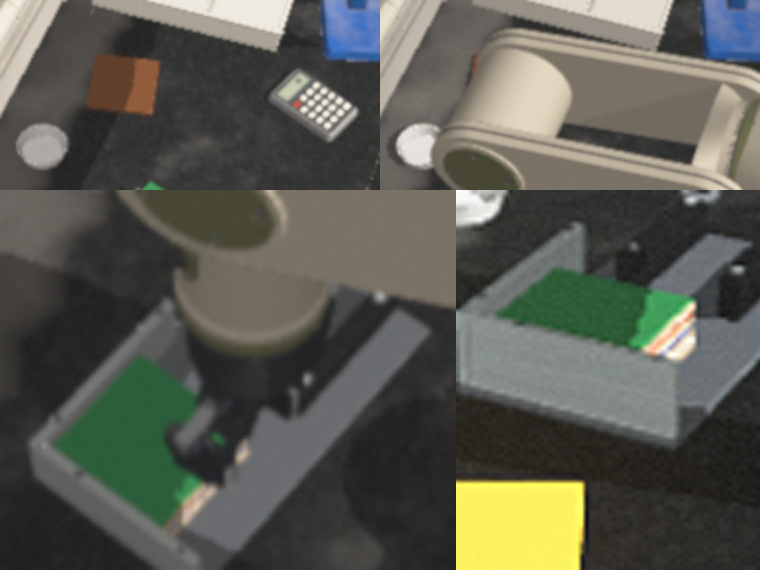

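The differences at the calculator and the brown tile are only the arm blocking the view. The pile is neat and flush in all four colours, and the arm is clear of it.

```bash
python3 -c "
from bench import *
print(hand_in())"
```

```text
the job is handed in; nothing more can be done
None
```

I slid the green tile off the rails onto the pile with the fingertips running in the slot. I then pushed the pile home against both fences, first with narrow fingers tilted both ways and then with fingers spread about 55 mm. I handed in at about 23 s of the 69 s.

- **Final position:** each last wide-finger push stopped firmly with about 17 N on the tool. The finger face was about 100 mm from the fence, as it should be for tiles pushed home. The last wrist picture shows green square against both fences, and the side picture shows the four edges flush.
- **Small disagreement:** before the last two pushes, one green corner measured about 1.5–2 mm off the left fence. I put that down to pixel error and pushed again anyway. I did not measure it again; the last wrist picture shows no gap.
- **Base plate contact:** one push pressed the fingertips on the base plate with about 30 N, below the limits.
- **Other objects:** an image comparison shows the jug, one dish and the yellow tile unchanged. In the last scene picture the arm hid the calculator and nearly all of the brown tile, and partly hid the second dish, so I could not compare those. The tool's path did not go near them.

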